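Lock the hallway turntable and put its hex key in the jar

TASK

Lock the turntable on the shoe-rack ledge: turn the red-handled hex key that stands in its lock a quarter turn clockwise (seen from above), to the stop. Then pull the key straight out and lower it, shank first, into the open glass jar, and let go, leaving the jar upright and the blue-handled spare key where it is.

Things in the scene. Friction and masses are not known exactly. Their poses are not given: they have to be found in the camera images.
- red_key: T-shaped hex key, 130 g. Origin: centre of the shank's foot; z up the shank, x along the crossbar. Steel hex shank 20 mm across flats, 100 mm long; red plastic crossbar on top 90 (x) by 20 (y) by 20 mm, centre 110 mm above the origin: grip it there across the bar. Starts upright, 33 mm deep in the turntable's lock; play 0.5 mm sideways, 5 degrees in turning; pulls straight up freely.
- lock_cam (a joint): brass hex socket the key turns, in an aluminium boss (60 mm wide, top 45 mm above the ledge) beside a fixed 180 mm wooden turntable (40 mm high). 0 rad at the start (unlocked), grows clockwise seen from above, firm stop at 1.57 (locked). Friction 0.08 N m; stays where left. With the play the key turns about 95 degrees to reach the stop.
- jar: open glass jar, greenish, thin steel band at the rim, loose on the ledge, 500 g. 84 mm outer, 76 mm inner diameter, 85 mm tall, inner floor 6 mm above its origin. Origin: centre of its underside, z up. The key, let go in it, stands or leans with its crossbar above the rim.
- blue_key: the spare key: shape, size, origin and axes as the red key, but with a blue crossbar; stands upright in a dark wooden holder block (70 mm square, 45 mm high) between the other things, its foot 12 mm above the ledge. Not needed: leave it there.

How it is judged:
On the way, in this order (a step that is already met when the one before it is completed fails the run):
1. the lock is turned clockwise to its stop with the key (within about 20 degrees) (value of joint lock_cam above 1.2 rad), for 0.1 s.
2. the held red key is lowered into the jar, its foot below the rim (horizontal distance between red_key and jar below 0.038 m and z of red_key in the frame of jar below 0.08 m and contact force between the fingers and red_key above 1 N), for 0.05 s.
At the end, for the whole second after the job is handed in: The lock is within about 20 degrees of its clockwise stop; the red key is at rest in the jar, foot down on the jar's floor and crossbar above, standing or leaning less than 50 degrees; the jar stands upright (within 8 degrees) and the blue key's foot is within 30 mm of where it was (value of joint lock_cam above 1.2 rad and horizontal distance between red_key and jar below 0.038 m and z of red_key in the frame of jar below 0.035 m and angle between red_key's own z axis and vertical below 0.9 rad and angle between jar's own z axis and vertical below 0.15 rad and linear speed of red_key below 0.03 m/s and distance of blue_key from where it was at the start of the episode below 0.03 m); the robot touches nothing.
It fails at once if the jar is tipped over (angle between jar's own z axis and vertical above 0.5 rad).
It fails at once if the blue key is taken or knocked (distance of blue_key from where it was at the start of the episode above 0.03 m).
It also fails if it takes over 45 s, if anything falls off the work surface, if the arm or the gripper's body presses on something with over 40 N, if the wrist force passes 120 N, or if a joint passes its speed limit or range.

ROBOT

A 6-joint arm with a two-finger parallel gripper is mounted at the origin on the work surface. World frame = base frame: x ahead of the robot, y to its left, z up, the work surface at z = 0. Lengths are in m, angles in rad, forces in N, time in s.
With the tool pointing down it reaches from about 0.35 to 0.925 m from the base axis. Payload 6.4 kg.
Tool frame: the origin (TCP) lies midway between the tips of the shut fingers; the grasp point (between the pads) lies 19 mm behind it; z points along the fingers, y is the line along which they close (so a half turn about z gives the same grasp; the last joint's range is limited). The gripper opens to 94 mm and grips with 3 to 60 N. Pads are 16 mm wide; open, the fingers measure 119 mm over their backs; the gripper's body (75 mm by 177 mm) begins 78 mm behind the grasp point.
Start: joints at [-1.457, 0.245, 1.558, -0, 1.339, -0.174], TCP at [0.185, -0.623, 0.205] pointing down, gripper open.
Joint ranges: [-3.13, 3.13], [-1.02, 2.26], [0.13, 2.54], [-0.95, 4.09], [0.21, 2.88], [-2.74, 2.74]. Speed limits (rad/s): [2.57, 2.57, 3.14, 3.14, 3.14, 3.14].

INTERFACE

Orientations are given as a rotation vector (axis times angle).
In Python, from station import r, readout, snapshot, calibration, hand_in gives the robot as it stands (r), with the cameras as plain functions, the readings (readout) and the job as plain functions.
- The arm moves only by the tool drive_effector, called in YAML: its name, and indented under it one key for each argument. Schema: {"type":"object","properties":{"offsets":{"type":"array","items":{"type":"array","items":{"type":"array","items":{"type":"number"},"minItems":7,"maxItems":7},"minItems":1,"maxItems":12},"minItems":1,"maxItems":1},"force":{"type":"number"},"only":{"type":"string"},"quiet":{"type":"boolean"},"lines":{"type":"string"}},"required":["offsets"],"additionalProperties":false}. offsets is a list that holds a single list of rows (three levels of brackets), with 1 to 12 rows, each of 7 numbers: the finger opening in m, then dx, dy, dz in a scale on which 1.0 is 0.5 m, then a rotation vector rx, ry, rz in parts of the range, where 1.0 means pi/2 rad; each row is the pose to reach, as a shift and turn from the pose commanded when the call began, along the tool's axes at that moment; what a row does not reach only later rows make up. A row lasts 1/10 s, in which the tool goes at most 0.05 m and 0.15 rad, less where a joint would pass 70% of its speed; a pose out of reach is approached as far as the arm can. The fingers move at their own pace and stop on an object; force is the grip in N (left out, the last holds). Time passes only in rows, so rows that do not move let the fingers close. The tool returns the time, the measured TCP pose, the force, the opening and the grip force at its end. only (a regular expression) keeps the lines of the reply that match it, lines (a string "A,B") keeps lines A to B, and quiet returns only ok. Shift and turn numbers lie between -1 and 1, and a call with a number outside is refused. Input that does not fit is refused with a message, and nothing moves.
- readout.observe(): the state, without advancing time (a new reading comes with each control period).
- snapshot(name): name is "scene" or "top" or "wrist"; returns the picture (384x512x3 uint8, red, green, blue); there is no depth.
- calibration(name): a dict with "fx", "fy", "cx", "cy" (pixels), "D" ([k1, k2, p1, p2, k3] as OpenCV has them; the pictures are not rectified), "R" (3x3) and "t" (3): a world point X has camera coordinates R X + t. Camera axes: x right, y down, z forward; pixel columns grow to the right and rows downward; lengths in m; the calibration is good to about 2 mm. A picture is of the moment at which its call begins: read the wrist's pose just before it. calibration takes no time and is no camera call; for the wrist camera it gives the pose at the moment of the call.
- hand_in(): hands the job in; it is judged then, once.
The state is a dict: "time_s": time; "qpos": joint angles; "qvel": joint speeds; "joint_efforts": joint torques, N m; "ee_pos": TCP position; "ee_rot": TCP orientation; "contact_force": force on the tool from outside, world axes, zero at the start; "moment": the same for the moment, N m; "finger_gap": finger opening in m; "grasp_force": force on a finger pad.
Only numpy, scipy, OpenCV 4.12 (cv2) and the standard library are available. Lean on these libraries where they do the work, as an engineer would, in place of code of your own. Each camera call takes 0.05 s, during which the arm holds its last target. There are 200 camera calls.

## Working session

There is one attempt and no reset: what is moved stays moved. The work goes in short steps, Python scripts to look and compute and a tool call to move; the robot and the scene stay as the last step left them, time stands still between calls to the robot, and variables do not carry over. Pictures are saved under pics/ and viewed, at most 10 in all, crops included, and the job is handed in when it is done.

```bash
ls; mkdir -p pics
```

Run:
```python
from station import r, readout, snapshot, calibration, hand_in
import cv2
for n in ("scene","top"):
    im=snapshot(n)[:,:,::-1]
    cv2.imwrite(f"pics/{n}0.png",cv2.resize(im,None,fx=1.5,fy=1.5,interpolation=cv2.INTER_CUBIC))
    c=calibration(n);print(n,c)
print(readout.observe())
```

```text
pics
station.py
scene {'fx': 487.2319387274619, 'fy': 487.2319387274619, 'cx': 259.02255952538053, 'cy': 193.52078624164486, 'D': array([0.06132544, 0.        , 0.        , 0.        , 0.        ]), 'R': array([[-0.28748961,  0.95764159, -0.01650154],
       [ 0.76226665,  0.21833734, -0.60932615],
       [-0.57991317, -0.18775351, -0.79274797]]), 't': array([ 0.15119303, -0.33635032,  1.203197  ])}
top {'fx': 361.6226134152344, 'fy': 361.6226134152344, 'cx': 254.8373571921477, 'cy': 185.94106331175385, 'D': array([-0.10765031,  0.        ,  0.        ,  0.        ,  0.        ]), 'R': array([[ 0.00138134, -0.99993114,  0.01165399],
       [-0.99482531, -0.00255804, -0.101568  ],
       [ 0.10159082, -0.01145338, -0.99476034]]), 't': array([-0.01137744,  0.48735623,  0.83614888])}
{'time_s': 0.1, 'qpos': array([-1.45709576e+00,  2.45724145e-01,  1.55885360e+00, -2.62596149e-05,
        1.33869313e+00, -1.74100609e-01]), 'qvel': array([-2.57282087e-04,  1.63559846e-03, -1.72329896e-03, -8.18059430e-04,
        2.13234274e-04, -5.29542598e-05]), 'joint_efforts': array([ 3.71927335e-04, -4.16912770e+01, -3.15526593e+01,  6.86797500e-02,
        3.09755816e-02, -5.07797120e-05]), 'ee_pos': array([ 0.18443683, -0.62273704,  0.2044891 ]), 'ee_rot': array([-3.10745943e+00, -4.50287173e-01, -3.94620421e-05]), 'contact_force': array([-0.3627788 , -0.14309308,  0.08492611]), 'moment': array([ 0.01231906,  0.00549065, -0.02438761]), 'grasp_force': 0.0, 'finger_gap': 0.09411355578925057}
```

View pics/scene0.png

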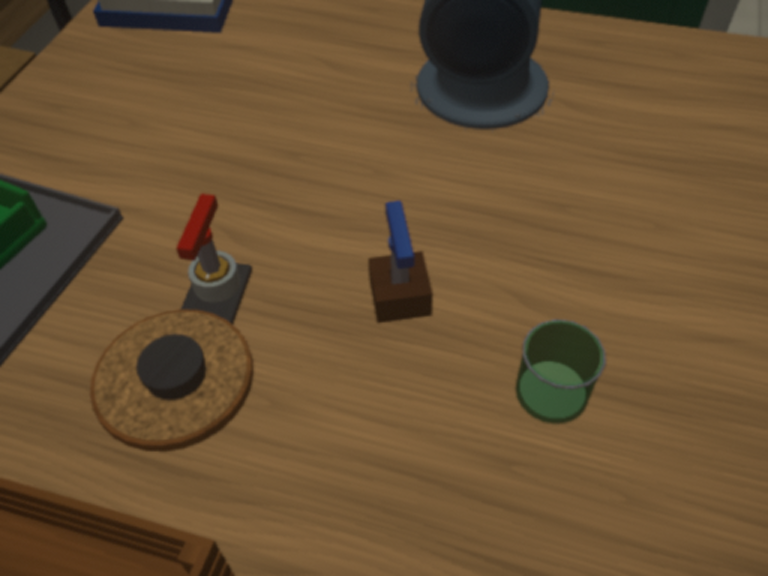

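View pics/top0.png

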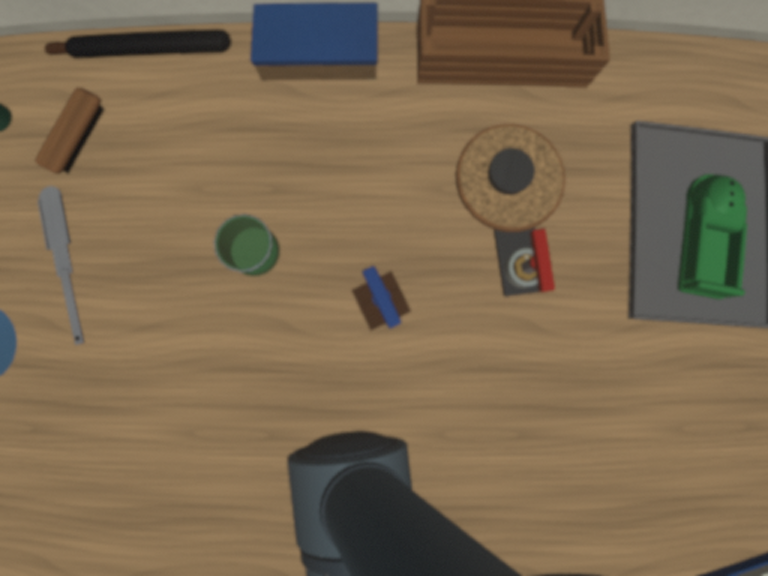

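The scene view shows the red key at about (198,225), blue at (399,233) and the jar at (560,370). In the top view the red bar is at (543,260), blue at (381,297) and the jar rim at (244,244), all at 1.5x. I'll enlarge these for reading.

Run:
```python
from station import r, readout, snapshot, calibration, hand_in
import cv2,numpy as np
s=snapshot("scene")[:,:,::-1];t=snapshot("top")[:,:,::-1]
# (x0,y0) w100 h75 at 4x
def crop(im,x,y,g=4):return cv2.resize(im[y:y+75,x:x+100],None,fx=g,fy=g,interpolation=cv2.INTER_CUBIC)
A=np.vstack([np.hstack([crop(s,90,125),crop(t,310,140)]),np.hstack([crop(s,325,205),crop(t,125,130)])])
cv2.imwrite("pics/c1.png",A)
```

```text
(no output)
```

View pics/c1.png

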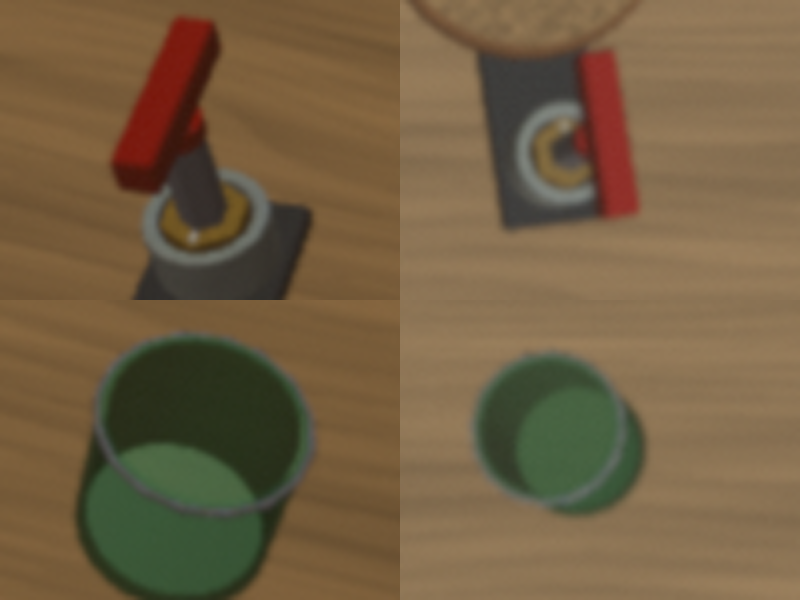

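The crops show the red bar's top face (scene crop: end mids (196,21) and (135,165); top crop: (199,52) and (221,213)) and the jar rim (centre (205,124) and (150,129)). Next I triangulate.

Create h.py:
```python
from station import r, readout, snapshot, calibration, hand_in
import cv2,numpy as np
from scipy.spatial.transform import Rotation as Rot
def ray(n,p,c=None):
    c=c or calibration(n);K=np.array([[c["fx"],0,c["cx"]],[0,c["fy"],c["cy"]],[0,0,1]])
    u=cv2.undistortPoints(np.array([[p]],float),K,c["D"])[0,0]
    return -c["R"].T@c["t"], c["R"].T@np.r_[u,1]
def tri(ps,pt):
    (a,d),(b,e)=ray("scene",ps),ray("top",pt)
    k=np.linalg.lstsq(np.c_[d,-e],b-a,rcond=None)[0]
    p,q=a+k[0]*d,b+k[1]*e
    return (p+q)/2,np.linalg.norm(p-q)
def onz(n,p,z,c=None):
    a,d=ray(n,p,c);return a+d*(z-a[2])/d[2]
```

Run:
```python
from h import *
np.set_printoptions(precision=4,suppress=True)
q=lambda x,y,o:(x/4-.4+o[0],y/4-.4+o[1])
S=(90,125);T=(310,140)
P=dict(far=(q(196,21,S),q(199,52,T)),near=(q(135,165,S),q(221,213,T)),mid=(q(165,93,S),q(211,133,T)),
 jar=(q(205,124,(325,205)),q(150,129,(125,130))),blue=((399/1.5,231/1.5),(381/1.5,297/1.5)))
for k,(a,b) in P.items():
    z=.085 if k=="jar" else .132
    print(k,*tri(a,b),onz("scene",a,z),onz("top",b,z))
```

```text
far [ 0.5308 -0.2008  0.2071] 0.015819800473938366 [ 0.4665 -0.2398  0.132 ] [ 0.5485 -0.2319  0.132 ]
near [ 0.4743 -0.2836  0.0266] 0.01737278663584658 [ 0.5511 -0.2279  0.132 ] [ 0.4624 -0.2411  0.132 ]
mid [ 0.5055 -0.2383  0.1261] 0.0011871776932644881 [ 0.5102 -0.2339  0.132 ] [ 0.5049 -0.237   0.132 ]
jar [0.5359 0.2008 0.0784] 0.0022144715326108985 [0.5401 0.2014 0.085 ] [0.5349 0.1981 0.085 ]
blue [ 0.4519 -0.0075  0.123 ] 8.433373678851053e-05 [ 0.4596 -0.0052  0.132 ] [ 0.4513 -0.0075  0.132 ]
```

Add to h.py:
```python
def togo(p,yaw):
    "shift in tool axes and rotvec to TCP at p, pointing down, tool x at yaw (deg)"
    o=readout.observe();R=Rot.from_rotvec(o["ee_rot"]);T=Rot.from_euler("z",yaw,degrees=True)*Rot.from_euler("x",180,degrees=True)
    x=R.as_matrix()[:,0]
    print("t",o["time_s"],"pos",o["ee_pos"].round(4),"yaw",np.degrees(np.arctan2(x[1],x[0])).round(2),"q6",o["qpos"][5].round(3),"F",o["contact_force"].round(1),"gap",o["finger_gap"],o["grasp_force"])
    print("shift",R.inv().apply(np.array(p)-o["ee_pos"]).round(4),"turn",(R.inv()*T).as_rotvec().round(4))
```

```bash
python3 -c "
from h import *
togo([.507,-.235,.205],7)"
```

```text
t 0.2 pos [ 0.1845 -0.6229  0.2048] yaw 16.49 q6 -0.174 F [0.1 0.4 0.6] gap 0.09429731885343794 0.0
shift [ 4.194e-01 -2.804e-01  2.000e-04] turn [-1.200e-03 -1.000e-04  1.656e-01]
```

The manual's scale: shifts go in shares of 0.5 m and turns go in shares of pi/2 rad. Converting my numbers, 0.419 m / 0.5 = 0.838, -0.28 m / 0.5 = -0.56, 0.166 rad / 1.5708 = 0.1057.

drive_effector:
  offsets:
    - [[0.094,0.2,-0.134,0,0,0,0.0255],[0.094,0.838,-0.56,0,0,0,0.1057],[0.094,0.838,-0.56,0,0,0,0.1057],[0.094,0.838,-0.56,0,0,0,0.1057],[0.094,0.838,-0.56,0,0,0,0.1057],[0.094,0.838,-0.56,0,0,0,0.1057],[0.094,0.838,-0.56,0,0,0,0.1057],[0.094,0.838,-0.56,0,0,0,0.1057],[0.094,0.838,-0.56,0,0,0,0.1057],[0.094,0.838,-0.56,0,0,0,0.1057],[0.094,0.838,-0.56,0,0,0,0.1057],[0.094,0.838,-0.56,0,0,0,0.1057]]
  force: 20

```text
time_s: 1.4
ee_pos: [0.5072, -0.2348, 0.2052]
ee_rot: [-3.136, -0.195, 0.001]
contact_force: [-0.4, 0.1, -0.1]
finger_gap: 0.0939
grasp_force: 0.0
```

drive_effector:
  offsets:
    - [[0.094,0,0,0,0,0,0],[0.094,0,0,0,0,0,0],[0.094,0,0,0,0,0,0]]

```text
time_s: 1.7
ee_pos: [0.5061, -0.237, 0.2054]
ee_rot: [-3.136, -0.188, 0.0]
contact_force: [0.0, 0.9, -0.0]
finger_gap: 0.0944
grasp_force: 0.0
```

Run:
```python
from h import *
togo([.507,-.235,.205],7)
c=calibration("wrist");im=snapshot("wrist")[:,:,::-1]
cv2.imwrite("pics/w1.png",cv2.resize(im,None,fx=1.5,fy=1.5,interpolation=cv2.INTER_CUBIC))
import pickle;pickle.dump(c,open("w1.pkl","wb"))
```

```text
t 1.7 pos [ 0.5061 -0.237   0.2054] yaw 6.85 q6 0.81 F [ 0.   0.9 -0. ] gap 0.09442452410588656 0.0
shift [ 0.0011 -0.0019  0.0004] turn [-0.      0.0001 -0.0025]
```

View pics/w1.png

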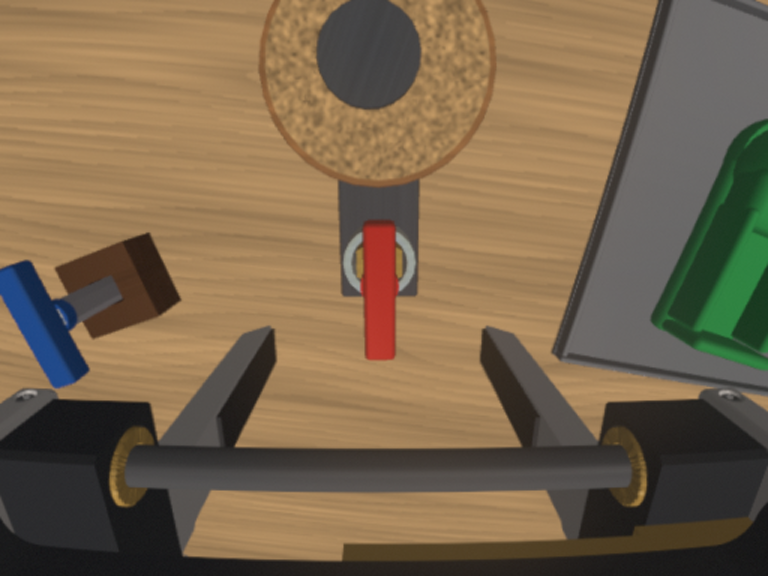

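The wrist view shows the bar centred between the fingers, from (379,222) to (380,358), with the boss ring centred at about (379,262).

Run:
```python
from h import *
import pickle;c=pickle.load(open("w1.pkl","rb"))
A=onz("wrist",(379/1.5,222/1.5),.132,c);B=onz("wrist",(380/1.5,357/1.5),.132,c)
print(A,B,(A+B)/2,np.linalg.norm(A-B),np.degrees(np.arctan2(*(A-B)[1::-1])),onz("wrist",(379/1.5,262/1.5),.045,c))
p=(A+B)/2;p[2]=.104
togo(p,np.degrees(np.arctan2(*(A-B)[1::-1])))
```

```text
[ 0.55174435 -0.23318587  0.132     ] [ 0.46490609 -0.24439773  0.132     ] [ 0.50832522 -0.2387918   0.132     ] 0.08755906057363776 7.3568728205687455 [ 0.50704171 -0.23900209  0.045     ]
t 1.75 pos [ 0.5062 -0.2369  0.2055] yaw 6.87 q6 0.81 F [-0.7 -1.5 -0.2] gap 0.09411762581071077 0.0
shift [0.0019 0.0021 0.1015] turn [ 0.      0.     -0.0086]
```

Scaled: 0.1015 m / 0.5 = 0.203, 0.0015 m / 0.5 = 0.003, -0.004 rad / 1.5708 = -0.0025.

drive_effector:
  offsets:
    - [[0.094,0.003,0.003,0.06,0,0,-0.0025],[0.094,0.003,0.003,0.12,0,0,-0.0025],[0.094,0.003,0.003,0.18,0,0,-0.0025],[0.094,0.003,0.003,0.203,0,0,-0.0025],[0.094,0.003,0.003,0.203,0,0,-0.0025],[0.05,0.003,0.003,0.203,0,0,-0.0025],[0.01,0.003,0.003,0.203,0,0,-0.0025],[0.01,0.003,0.003,0.203,0,0,-0.0025],[0.01,0.003,0.003,0.203,0,0,-0.0025],[0.01,0.003,0.003,0.203,0,0,-0.0025],[0.01,0.003,0.003,0.203,0,0,-0.0025],[0.01,0.003,0.003,0.203,0,0,-0.0025]]
  force: 20

```text
time_s: 2.95
ee_pos: [0.5085, -0.2371, 0.104]
ee_rot: [3.135, 0.198, 0.0]
contact_force: [0.0, -0.2, -1.3]
finger_gap: 0.0414
grasp_force: 0.0
```

drive_effector:
  offsets:
    - [[0.01,0,0,0,0,0,0],[0.01,0,0,0,0,0,0],[0.01,0,0,0,0,0,0],[0.01,0,0,0,0,0,0],[0.01,0,0,0,0,0,0]]

```text
time_s: 3.45
ee_pos: [0.5084, -0.2372, 0.1039]
ee_rot: [-3.135, -0.197, 0.0]
contact_force: [-0.2, 0.3, 0.0]
finger_gap: 0.0199
grasp_force: 20.0
```

```bash
python3 -c "
from h import *
togo([.508,-.2385,.104],7);print(readout.observe()['moment'])"
```

```text
t 3.45 pos [ 0.5084 -0.2372  0.1039] yaw 7.21 q6 0.806 F [-0.2  0.3  0. ] gap 0.01987822276460103 19.979730112163452
shift [-0.0006  0.0013 -0.0001] turn [-0.0001  0.      0.0036]
[-0.01688475 -0.0513722  -0.00644683]
```

Scaled: 0.78 rad / 1.5708 = 0.4966.

drive_effector:
  offsets:
    - [[0.01,0,0,0,0,0,0.0509],[0.01,0,0,0,0,0,0.1146],[0.01,0,0,0,0,0,0.1783],[0.01,0,0,0,0,0,0.2419],[0.01,0,0,0,0,0,0.3056],[0.01,0,0,0,0,0,0.3692],[0.01,0,0,0,0,0,0.4329],[0.01,0,0,0,0,0,0.4966],[0.01,0,0,0,0,0,0.4966]]

```text
time_s: 4.35
ee_pos: [0.5082, -0.2385, 0.104]
ee_rot: [2.973, -1.008, 0.001]
contact_force: [-0.6, -5.3, -1.2]
finger_gap: 0.0197
grasp_force: 20.0
```

```bash
python3 -c "
from h import *
togo([.508,-.2385,.104],-88);print(readout.observe()['moment'])"
```

```text
t 4.35 pos [ 0.5082 -0.2385  0.104 ] yaw -37.45 q6 1.586 F [-0.6 -5.3 -1.2] gap 0.019716800183690243 20.020808439294342
shift [-0.0001  0.0001  0.    ] turn [ 0.0019 -0.0023  0.8822]
[-1.18855554  0.45275286 -0.02112191]
```

Scaled: 0.85 rad / 1.5708 = 0.5411.

drive_effector:
  offsets:
    - [[0.01,0,0,0,0,0,0.0637],[0.01,0,0,0,0,0,0.1273],[0.01,0,0,0,0,0,0.191],[0.01,0,0,0,0,0,0.2546],[0.01,0,0,0,0,0,0.3183],[0.01,0,0,0,0,0,0.382],[0.01,0,0,0,0,0,0.4456],[0.01,0,0,0,0,0,0.4902],[0.01,0,0,0,0,0,0.522],[0.01,0,0,0,0,0,0.5411],[0.01,0,0,0,0,0,0.5411]]

```text
time_s: 5.45
ee_pos: [0.5072, -0.2385, 0.1041]
ee_rot: [2.294, -2.14, -0.001]
contact_force: [-5.3, -6.1, 1.1]
finger_gap: 0.0198
grasp_force: 20.0
```

```bash
python3 -c "
from h import *
togo([.508,-.2385,.104],-88);print(readout.observe()['moment'])"
```

```text
t 5.45 pos [ 0.5072 -0.2385  0.1041] yaw -86.03 q6 2.434 F [-5.3 -6.1  1.1] gap 0.019782685032318933 20.007071293657646
shift [ 0.0001 -0.0008  0.0001] turn [ 0.0035 -0.0023  0.0344]
[-1.05066154  1.22935701  0.04821752]
```

Scaled: 0.06 rad / 1.5708 = 0.0382.

drive_effector:
  offsets:
    - [[0.01,0,0,0,0,0,0.0191],[0.01,0,0,0,0,0,0.0382],[0.01,0,0,0,0,0,0.0382],[0.01,0,0,0,0,0,0.0382]]

```text
time_s: 5.85
ee_pos: [0.5072, -0.2385, 0.1041]
ee_rot: [2.23, -2.207, -0.001]
contact_force: [-5.0, -5.3, 0.9]
finger_gap: 0.0198
grasp_force: 20.0
```

```bash
python3 -c "
from h import *
togo([.508,-.2385,.104],-88);print(readout.observe()['moment'])"
```

```text
t 5.85 pos [ 0.5072 -0.2385  0.1041] yaw -89.42 q6 2.494 F [-5.  -5.3  0.9] gap 0.01980466571653919 20.010567461431492
shift [ 0.     -0.0008  0.0001] turn [ 0.0035 -0.0025 -0.0247]
[-1.20694166  1.25533733  0.20284078]
```

Scaled: -0.16 m / 0.5 = -0.32, -0.08 m / 0.5 = -0.16, -0.04 rad / 1.5708 = -0.0255.

drive_effector:
  offsets:
    - [[0.01,0,0,0,0,0,-0.0255],[0.01,0,0,-0.02,0,0,-0.0255],[0.01,0,0,-0.06,0,0,-0.0255],[0.01,0,0,-0.1,0,0,-0.0255],[0.01,0,0,-0.16,0,0,-0.0255],[0.01,0,0,-0.22,0,0,-0.0255],[0.01,0,0,-0.28,0,0,-0.0255],[0.01,0,0,-0.32,0,0,-0.0255],[0.01,0,0,-0.32,0,0,-0.0255],[0.01,0,0,-0.32,0,0,-0.0255]]
  force: 30

```text
time_s: 6.85
ee_pos: [0.5083, -0.2366, 0.2633]
ee_rot: [-2.273, 2.167, 0.001]
contact_force: [0.5, 0.3, -1.6]
finger_gap: 0.0197
grasp_force: 30.0
```

Run:
```python
from h import *
togo([.5375,.1995,.264],-5);print(readout.observe()['moment'])
a=snapshot("scene")[:,:,::-1][40:260,50:350];b=snapshot("wrist")[:,:,::-1]
cv2.imwrite("pics/l1.png",np.hstack([cv2.resize(a,(400,293)),cv2.resize(b,(400,293))]))
```

```text
t 6.85 pos [ 0.5083 -0.2366  0.2633] yaw -87.27 q6 2.456 F [ 0.5  0.3 -1.6] gap 0.01967135698338761 29.999454729477293
shift [-4.342e-01 -4.990e-02 -2.000e-04] turn [-7.0000e-04  1.0000e-03 -1.4358e+00]
[ 0.09382203 -0.05096668 -0.00079664]
```

View pics/l1.png

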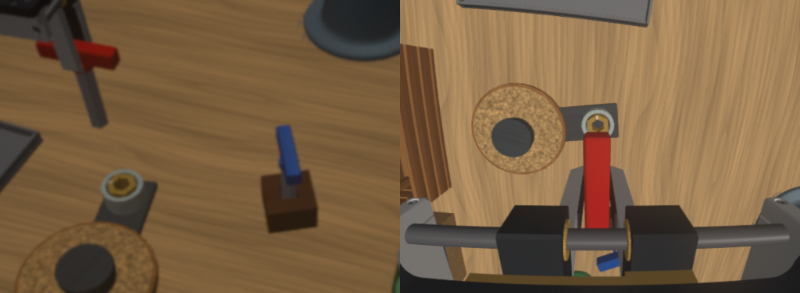

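The lock is empty and the key hangs upright in the fingers. I'll carry it over to above the jar.

Scaled: -0.434 m / 0.5 = -0.868, -0.415 m / 0.5 = -0.83, -1.436 rad / 1.5708 = -0.9142.

drive_effector:
  offsets:
    - [[0.01,-0.04,-0.004,0,0,0,-0.0637],[0.01,-0.12,-0.014,0,0,0,-0.1528],[0.01,-0.2,-0.022,0,0,0,-0.2419],[0.01,-0.28,-0.032,0,0,0,-0.331],[0.01,-0.36,-0.042,0,0,0,-0.4202],[0.01,-0.44,-0.05,0,0,0,-0.5093],[0.01,-0.52,-0.06,0,0,0,-0.5984],[0.01,-0.6,-0.068,0,0,0,-0.6875],[0.01,-0.68,-0.078,0,0,0,-0.7767],[0.01,-0.76,-0.088,0,0,0,-0.8531],[0.01,-0.83,-0.096,0,0,0,-0.904],[0.01,-0.868,-0.1,0,0,0,-0.9142]]

```text
time_s: 8.15
ee_pos: [0.537, 0.2012, 0.2618]
ee_rot: [-3.139, 0.131, 0.006]
contact_force: [-0.3, 0.1, -0.4]
finger_gap: 0.02
grasp_force: 30.0
```

drive_effector:
  offsets:
    - [[0.01,0,0,0,0,0,0],[0.01,0,0,0,0,0,0],[0.01,0,0,0,0,0,0]]

```text
time_s: 8.45
ee_pos: [0.5379, 0.1978, 0.2631]
ee_rot: [3.138, -0.14, -0.002]
contact_force: [0.0, 0.6, -0.4]
finger_gap: 0.0201
grasp_force: 30.0
```

Run:
```python
from h import *
togo([.5375,.1995,.264],-5)
a=snapshot("scene")[:,:,::-1][100:340,270:490];c=calibration("wrist");b=snapshot("wrist")[:,:,::-1]
import pickle;pickle.dump(c,open("w2.pkl","wb"))
cv2.imwrite("pics/j1.png",np.hstack([cv2.resize(a,(352,384)),cv2.resize(b,(448,384))]));cv2.imwrite("pics/j1w.png",b)
```

```text
t 8.45 pos [0.5379 0.1978 0.2631] yaw -5.12 q6 1.815 F [ 0.   0.6 -0.4] gap 0.020097988730292306 29.999406386632472
shift [-0.0006 -0.0017 -0.0009] turn [ 0.0005  0.0014 -0.0021]
```

View pics/j1.png

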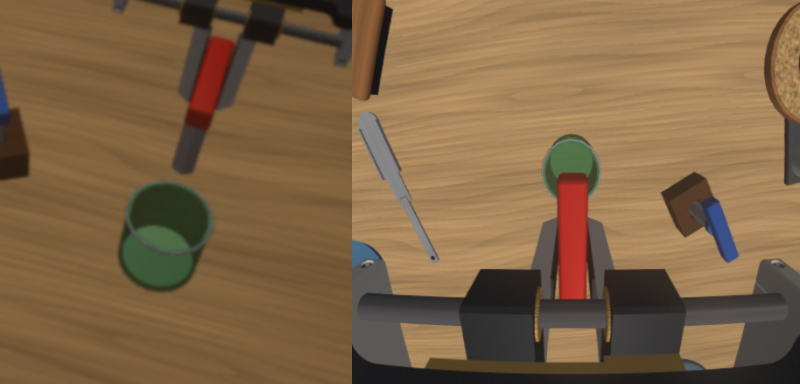

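Run:
```python
from h import *
c=calibration("scene");K=np.array([[c["fx"],0,c["cx"]],[0,c["fy"],c["cy"]],[0,0,1]])
print(cv2.projectPoints(np.array([[.5379,.1978,.171],[.5375,.1995,.085]]),cv2.Rodrigues(c["R"])[0],c["t"],K,c["D"])[0])
```

```text
[[[383.70842529 202.14301845]]

 [[374.86609157 234.01852183]]]
```

drive_effector:
  offsets:
    - [[0.01,-0.0012,-0.0034,0.06,0,0,0],[0.01,-0.0012,-0.0034,0.12,0,0,0],[0.01,-0.0012,-0.0034,0.18,0,0,0],[0.01,-0.0012,-0.0034,0.23,0,0,0],[0.01,-0.0012,-0.0034,0.27,0,0,0],[0.01,-0.0012,-0.0034,0.3,0,0,0],[0.01,-0.0012,-0.0034,0.316,0,0,0],[0.01,-0.0012,-0.0034,0.322,0,0,0],[0.01,-0.0012,-0.0034,0.322,0,0,0],[0.01,-0.0012,-0.0034,0.322,0,0,0]]

```text
time_s: 9.55
ee_pos: [0.5386, 0.2005, 0.1041]
ee_rot: [-3.138, 0.139, -0.003]
contact_force: [0.2, 0.1, -0.9]
finger_gap: 0.0198
grasp_force: 30.0
```

Run:
```python
from h import *
togo([.5375,.1995,.101],-5)
a=snapshot("scene")[:,:,::-1][100:340,270:490]
cv2.imwrite("pics/j2.png",cv2.resize(a,(550,600)))
```

```text
t 9.55 pos [0.5386 0.2005 0.1041] yaw -5.06 q6 1.818 F [ 0.2  0.1 -0.9] gap 0.019762436293141592 29.999438180675497
shift [-0.001   0.0011  0.0031] turn [-0.0005 -0.002  -0.001 ]
```

View pics/j2.png

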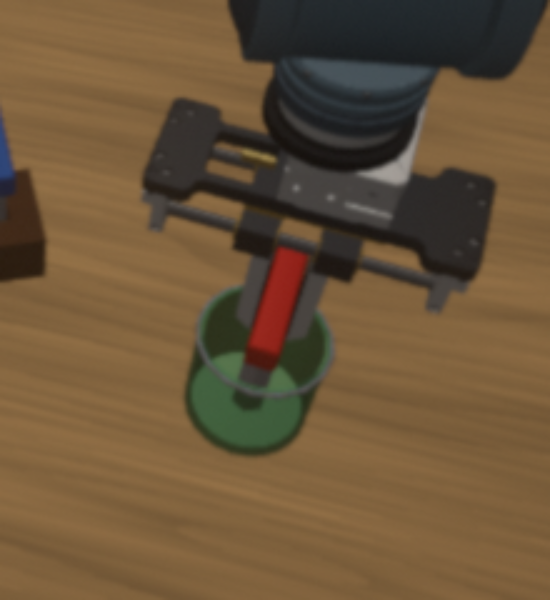

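The key is inside the jar, which is upright and unmoved. I'll creep down to the floor.

Scaled: 0.005 m / 0.5 = 0.01, 0.0045 m / 0.5 = 0.009.

drive_effector:
  offsets:
    - [[0.01,0,0,0.004,0,0,0],[0.01,0,0,0.008,0,0,0],[0.01,0,0,0.009,0,0,0],[0.01,0,0,0.01,0,0,0],[0.01,0,0,0.01,0,0,0],[0.01,0,0,0.01,0,0,0]]

```text
time_s: 10.2
ee_pos: [0.5378, 0.2005, 0.0981]
ee_rot: [-3.139, 0.138, 0.0]
contact_force: [-1.1, 0.4, 1.9]
finger_gap: 0.0197
grasp_force: 30.0
```

drive_effector:
  offsets:
    - [[0.03,0,0,0,0,0,0],[0.04,0,0,0,0,0,0],[0.05,0,0,0,0,0,0],[0.06,0,0,0,0,0,0],[0.07,0,0,0,0,0,0],[0.09,0,0,0,0,0,0],[0.09,0,0,0,0,0,0],[0.09,0,0,0,0,0,0],[0.09,0,0,0,0,0,0],[0.09,0,0,0,0,0,0]]

```text
time_s: 11.2
ee_pos: [0.5378, 0.2004, 0.098]
ee_rot: [-3.138, 0.139, -0.0]
contact_force: [0.3, -0.9, 0.5]
finger_gap: 0.0898
grasp_force: 0.0
```

Run:
```python
from h import *
togo([.5375,.1995,.3],-5)
a=snapshot("scene")[:,:,::-1][100:340,270:490]
cv2.imwrite("pics/j3.png",cv2.resize(a,(550,600)))
```

```text
t 11.2 pos [0.5378 0.2004 0.098 ] yaw -5.05 q6 1.818 F [ 0.3 -0.9  0.5] gap 0.08980299654084647 0.0
shift [-2.00e-04  9.00e-04 -2.02e-01] turn [-0.    -0.    -0.001]
```

View pics/j3.png

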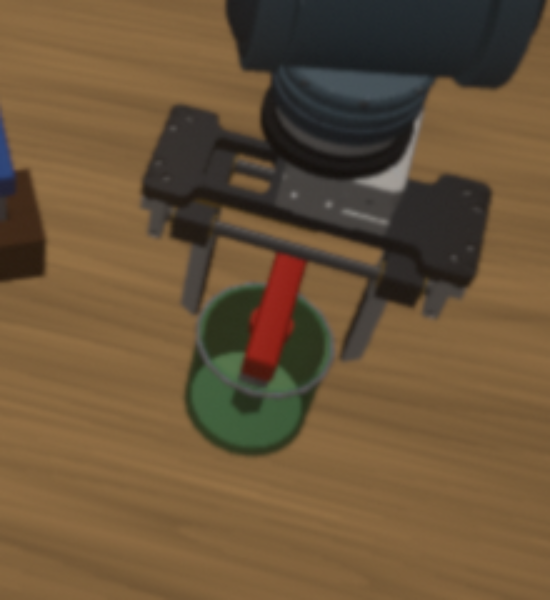

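The key stands free in the jar and the open fingers are clear of it. Retreating straight up.

Scaled: -0.2 m / 0.5 = -0.4, -0.17 m / 0.5 = -0.34.

drive_effector:
  offsets:
    - [[0.09,0,0,-0.04,0,0,0],[0.09,0,0,-0.1,0,0,0],[0.09,0,0,-0.18,0,0,0],[0.09,0,0,-0.26,0,0,0],[0.09,0,0,-0.34,0,0,0],[0.09,0,0,-0.4,0,0,0],[0.09,0,0,-0.4,0,0,0],[0.09,0,0,-0.4,0,0,0],[0.09,0,0,-0.4,0,0,0],[0.09,0,0,-0.4,0,0,0]]

```text
time_s: 12.25
ee_pos: [0.5369, 0.2003, 0.2957]
ee_rot: [3.138, -0.139, -0.006]
contact_force: [0.1, -0.2, -0.2]
finger_gap: 0.0901
grasp_force: 0.0
```

Run:
```python
from h import *
cv2.imwrite("pics/f.png",snapshot("scene")[:,:,::-1])
```

```text
(no output)
```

View pics/f.png

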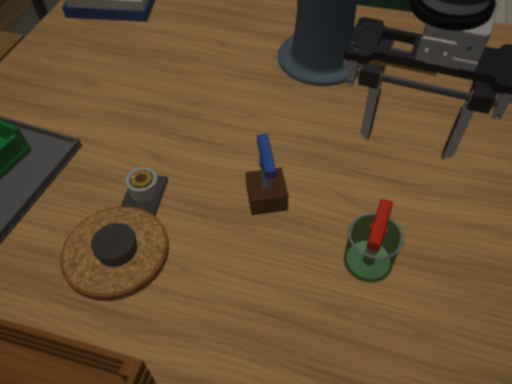

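The key stands in the upright jar at about (378,235), the blue key is untouched at (266,160), and the gripper is clear.

```bash
python3 -c "
from station import r, readout, snapshot, calibration, hand_in
print(hand_in())"
```

```text
the job is handed in; nothing more can be done
None
```

I turned the lock about 96° clockwise until resistance rose at the stop, stood the red key in the upright jar, left the blue key untouched, and handed the job in at about 12 s; no verdict came back.

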